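Lay out the pattern blocks on the drawing

TASK

Take the stack of brass-faced pattern blocks apart, and move the block standing beside it too, so that each of the four lies flat, brass face up, on the drawing card that shows its own outline, centred and turned to match the outline. Set the blocks down rather than dropping them, and leave the tin and the hammer where they are.

Things in the scene. Friction and masses are not known exactly. Their poses are not given: they have to be found in the camera images.
- oblong: Dark wooden block with a flat brass face let into its top inside a 3 mm dark rim, 24 mm high in all; origin at the centre of its underside, z up. Oblong pattern block, 92 mm along its x, 54 mm along its y. It stands on one of two grey pads on the plywood board, either alone or at the bottom of the stack of three. About 0.2 kg.
- square: Dark wooden block with a flat brass face let into its top inside a 3 mm dark rim, 24 mm high in all; origin at the centre of its underside, z up. Large square pattern block, 60 mm by 60 mm, sides along its x and y. It stands on the other grey pad, either alone or at the bottom of the stack of three. About 0.18 kg.
- hex: Dark wooden block with a flat brass face let into its top inside a 3 mm dark rim, 24 mm high in all; origin at the centre of its underside, z up. Regular six-sided pattern block, 44 mm across flats (51 mm across corners); one pair of flats faces its +y and -y, corners lie on its +x and -x. At the start it lies as the middle of the stack, on the oblong or the square block. About 0.1 kg.
- disc: Dark wooden block with a flat brass face let into its top inside a 3 mm dark rim, 24 mm high in all; origin at the centre of its underside, z up. Small round pattern block, 30 mm in diameter. At the start it lies on top of the stack, on the six-sided block. About 0.05 kg.
- card_oblong: White card, 110 mm (its x) by 100 mm (its y), 2 mm thick, fixed flat on the gridded drawing sheet, one of four such cards in shuffled places; origin at the centre of its underside, so its top is 2 mm above its origin. A 3 mm wide black outline is drawn round its centre, beginning 2 mm outside the block all round: an oblong, long side along the card's x, short side along its y.
- card_square: White card, 110 mm (its x) by 100 mm (its y), 2 mm thick, fixed flat on the gridded drawing sheet, one of four such cards in shuffled places; origin at the centre of its underside, so its top is 2 mm above its origin. A 3 mm wide black outline is drawn round its centre, beginning 2 mm outside the block all round: a square with its sides along the card's x and y.
- card_hex: White card, 110 mm (its x) by 100 mm (its y), 2 mm thick, fixed flat on the gridded drawing sheet, one of four such cards in shuffled places; origin at the centre of its underside, so its top is 2 mm above its origin. A 3 mm wide black outline is drawn round its centre, beginning 2 mm outside the block all round: a hexagon with flats facing the card's +y and -y and corners on its x.
- card_disc: White card, 110 mm (its x) by 100 mm (its y), 2 mm thick, fixed flat on the gridded drawing sheet, one of four such cards in shuffled places; origin at the centre of its underside, so its top is 2 mm above its origin. A 3 mm wide black outline is drawn round its centre, beginning 2 mm outside the block all round: a small circle.
- tin: Bystander: closed bare metal tin, 60 mm in diameter, 75 mm high, standing loose on the bench to the left of the work; origin at the centre of its underside. Leave it alone.
- hammer: Bystander: hammer about 260 mm long, lying loose on the bench across the far side of the work; its handle points along its -x. Leave it alone.
Mind the look-alikes: they are no part of the job. What is shaped like the oblong but blue is not meant. What is shaped like the hex but white is not meant.

How it is judged (in metres and radians):
At the end, for the whole second after the job is handed in: Each block is released, at rest, flat and face up on its own card: centre within 10 mm of the card's centre, underside within 4 mm of its top, tilt under 0.1 rad, turned to the outline within 0.17 rad (any turn that gives the same shape counts; the round block may have any) (horizontal distance between oblong and card_oblong below 0.01 m and z of oblong in the frame of card_oblong between -0.002 and 0.006 m and angle between each of oblong, square, hex, disc's own z axis and vertical below 0.1 rad and linear speed of each of oblong, square, hex, disc below 0.02 m/s and angular speed of each of oblong, square, hex, disc below 0.2 rad/s and angle between the x axis of oblong and the x axis of card_oblong, either way round below 0.17 rad and horizontal distance between square and card_square below 0.01 m and z of square in the frame of card_square between -0.002 and 0.006 m and (angle between the x axis of square and the x axis of card_square, either way round below 0.17 rad or angle between the x axis of square and the x axis of card_square, either way round above 1.4008 rad) and horizontal distance between hex and card_hex below 0.01 m and z of hex in the frame of card_hex between -0.002 and 0.006 m and (angle between the x axis of hex and the x axis of card_hex, either way round below 0.17 rad or angle between the x axis of hex and the x axis of card_hex, either way round between 0.8772 and 1.2172 rad) and horizontal distance between disc and card_disc below 0.01 m and z of disc in the frame of card_disc between -0.002 and 0.006 m); the robot touches nothing.
It fails at once if a block is dropped or thrown (faster than 0.6 m/s with no finger on it: a fall of about 2 cm) ((linear speed of oblong above 0.6 m/s and contact force between the fingers and oblong below 0.05 N) or (linear speed of square above 0.6 m/s and contact force between the fingers and square below 0.05 N) or (linear speed of hex above 0.6 m/s and contact force between the fingers and hex below 0.05 N) or (linear speed of disc above 0.6 m/s and contact force between the fingers and disc below 0.05 N)).
It fails at once if the tin is disturbed (moved more than 20 mm) (distance of tin from where it was at the start of the episode above 0.02 m).
It fails at once if the hammer is disturbed (moved more than 20 mm) (distance of hammer from where it was at the start of the episode above 0.02 m).
It also fails if it takes over 106 s, if anything falls off the work surface, if the arm or the gripper's body presses on something with over 40 N, if the wrist force passes 120 N, or if a joint passes its speed limit or range.

ROBOT

A 6-joint arm with a two-finger parallel gripper is mounted at the origin on the work surface. World frame = base frame: x ahead of the robot, y to its left, z up, the work surface at z = 0. Lengths are in mm, angles in rad, forces in N, time in s.
With the tool pointing down it reaches from about 400 to 925 mm from the base axis. Payload 12.5 kg.
Tool frame: the origin (TCP) lies at the centre of the arm's flange, where the gripper is bolted on; the fingertips stand 190 mm ahead of it and the grasp point (between the pads) lies env.grip_point_offset ahead of it (env.grip_point_offset is the distance from the TCP to the grasp point, in mm); z points along the fingers, x is the direction in which the jaws open and shut, and the axes are right-handed (so a half turn about z gives the same grasp; the last joint's range is limited). The gripper opens to 95 mm and grips with 3 to 60 N. Pads are 20 mm wide; open, the fingers measure 119 mm over their backs; the gripper's body (75 mm by 180 mm) begins 59 mm behind the grasp point.
Start: joints at [-1.39, 0.491, 1.559, -0, 1.092, -0.106], TCP at [176.822, -599.465, 404.761] pointing down, gripper open.
Joint ranges: [-3.1, 3.1], [-0.84, 2.19], [0.05, 2.79], [-1.13, 4.28], [0.06, 2.93], [-2.69, 2.69]. Speed limits (rad/s): [2.22, 2.22, 2.79, 3.14, 3.14, 3.14].

INTERFACE

Orientations are given as [roll, pitch, yaw] about the fixed x, y, z axes, in that order (R = Rz(yaw) Ry(pitch) Rx(roll)).
In Python, from cell import state, read_camera, camera_model, job_done, env gives the robot as it stands.
- The arm moves only by the tool arm_command, never from a script. Its argument "steps" is a list of rows, each a list of 6 numbers: the shift along the tool's x, y, z in cm, then the turn, a rotation vector about the tool's x, y, z in degrees. In form: [[dx, dy, dz, rx, ry, rz], ...]. A call has 1 to 12 rows; each row is the pose to reach, as a shift and turn from the pose commanded when the call began, along the tool's axes at that moment; what a row does not reach only later rows make up. A row lasts 1/12 s, in which the tool goes at most 41.7 mm and 7.16 degrees, less where a joint would pass 70% of its speed; a pose out of reach is approached as far as the arm can. A call with a gripper value outside its range is refused whole. "jaw" is the finger opening in cm, from 0 to 9.51, set as the call begins (left out, the last holds). The fingers move at their own pace and stop on an object; the grip force is fixed at half the most. Time passes only in rows, so rows that repeat a pose let the fingers close. It gives the time, the measured TCP pose, the force and the opening at its end, in the units of the state.
- state(): the state, without advancing time (a new reading comes with each control period).
- read_camera(name): name is "scene" or "top" or "wrist"; returns the picture (400x640x3 uint8, red, green, blue); there is no depth.
- camera_model(name): a dict with "K" (3x3 intrinsics, pixels), "k1" (the pictures are not rectified: a ray, as slopes to the right and down, at radius r is drawn at 1 + k1 r^2 times it, then the intrinsics apply), "xyz" and "rotation" of the camera in the world. Camera axes: x right, y up, looking along -z (the intrinsics and any distortion apply to the point x, -y, -z); pixel columns grow to the right and rows downward; lengths in mm; the calibration is good to about 2 mm. A picture is of the moment at which its call begins: read the wrist's pose just before it. camera_model takes no time and is no camera call; for the wrist camera it gives the pose at the moment of the call.
- job_done(): hands the job in, once; it reports no verdict.
The state is a dict: "t": time; "joints": joint angles; "qvel": joint speeds; "tau": joint torques, N m; "eef_pos": TCP position; "tcp_rot": TCP orientation; "ft_force": force on the tool from outside, world axes, zero at the start; "moment": the same for the moment, N m; "opening": opening from 0.0 (shut) to 1.0 (fully open).
Only numpy, scipy, OpenCV 4.12 (cv2) and the standard library are available. Lean on these libraries where they do the work, as an engineer would, in place of code of your own. Each camera call takes 0.05 s, during which the arm holds its last target. There are 200 camera calls.

## Working session

There is one attempt and no reset: what is moved stays moved. The work goes in short steps, Python scripts to look and compute and a tool call to move; the robot and the scene stay as the last step left them, time stands still between calls to the robot, and variables do not carry over. Pictures are saved under pics/ and viewed, about 12 in all and at most 16, crops included, and the job is handed in when it is done.

Besides the shell and the picture viewer there is one more tool, called after "Call:" in YAML: its name, and indented under it one key for each argument. arm_command: Moves the arm, as the interface text tells. Its arguments: {"type":"object","properties":{"steps":{"type":"array"},"jaw":{"type":"number"}},"required":["steps"]}

```bash
ls; mkdir -p pics
python3 - <<'E'
from cell import *
import cv2
print(state()); print(env.grip_point_offset)
for n in ("top","scene"):
    cv2.imwrite(f"pics/{n}0.png",read_camera(n)[:,:,::-1]); print(n,camera_model(n))
E
```

```text
pics
{'t': 0.0, 'joints': array([-1.38959561e+00,  4.91552565e-01,  1.55945453e+00,  1.76510691e-05,
        1.09170439e+00, -1.05582197e-01]), 'qvel': array([-0.00090615, -0.00079117,  0.0005411 , -0.00070162, -0.00030468,
       -0.00187702]), 'tau': array([-1.22666021e-03, -6.12640858e+01, -2.58173364e+01,  6.92242803e-02,
        4.83210117e-02, -1.20061268e-04]), 'eef_pos': array([ 176.81963556, -599.4284932 ,  404.16422724]), 'tcp_rot': array([-3.14145918e+00,  1.11095257e-03, -1.28402148e+00]), 'ft_force': array([-0.1797289 ,  0.47262773, -0.27691553]), 'moment': array([ 0.0032834 ,  0.03606813, -0.01914457]), 'opening': 1.000273298506409}
171.3
top {'K': array([[499.38699178,   0.        , 319.0005277 ],
       [  0.        , 499.38699178, 201.82392565],
       [  0.        ,   0.        ,   1.        ]]), 'k1': -0.07985568906663083, 'xyz': array([ 435.56838594,   87.22889569, 1195.90335949]), 'rotation': array([ 0.11884778, -0.00804557, -1.59834251])}
scene {'K': array([[425.38871087,   0.        , 315.08921333],
       [  0.        , 425.38871087, 199.05820573],
       [  0.        ,   0.        ,   1.        ]]), 'k1': -0.11697643213558837, 'xyz': array([1067.5710939 , -427.46397061,  839.49842055]), 'rotation': array([ 0.72061229, -0.00852848,  0.80803246])}
```

View pics/top0.png

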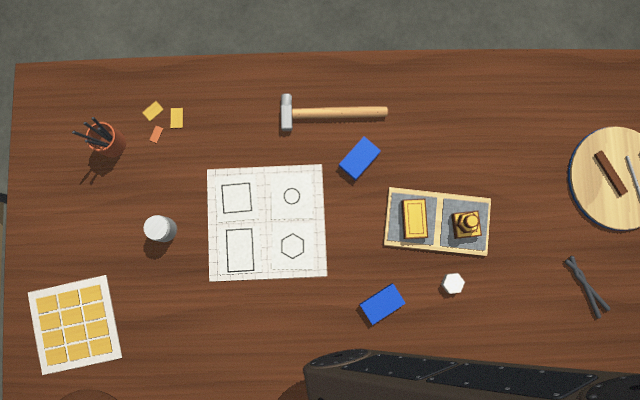

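View pics/scene0.png

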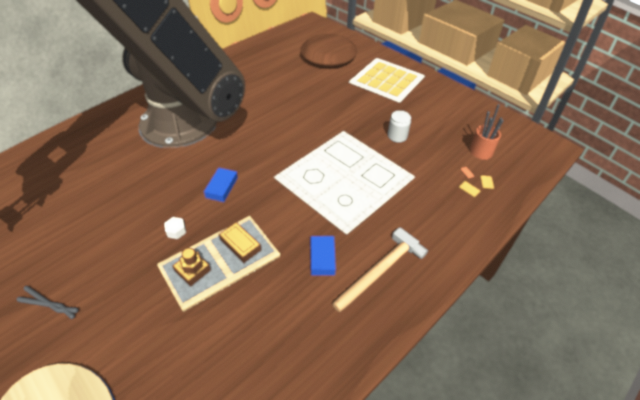

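The oblong stands alone, at about (415,218) in the top view. The stack, with the square at the bottom, is at about (467,223). The cards are: square (237,198), disc (292,196), oblong (240,250) and hex (292,246). I'll enlarge both areas next.

```bash
cat > h.py <<'E'
import numpy as np, cv2
from scipy.spatial.transform import Rotation as R
from cell import *
def ray(m,uv):
    K=m["K"]; d=np.array([[m["k1"],0,0,0]]).ravel()
    p=cv2.undistortPoints(np.array([[uv]],float),K,d)[0,0]
    Rm=np.array(m["rotation"]); Rm=R.from_euler("xyz",Rm).as_matrix() if Rm.ndim==1 else Rm
    return Rm@np.array([p[0],-p[1],-1])
def px2w(m,uv,z):
    r=ray(m,uv); c=m["xyz"]; return (c+r*(z-c[2])/r[2])[:2]
def w2px(m,P):
    Rm=R.from_euler("xyz",m["rotation"]).as_matrix(); q=Rm.T@(np.array(P,float)-m["xyz"])
    x,y=q[0]/-q[2],-q[1]/-q[2]; s=1+m["k1"]*(x*x+y*y)
    return np.array([m["K"][0,0]*x*s+m["K"][0,2],m["K"][1,1]*y*s+m["K"][1,2]])
def go(target_xyz,yaw):
    """shift (cm, tool axes) and rotvec (deg) to a tool-down TCP pose with given yaw of tool x"""
    s=state(); R0=R.from_euler("xyz",s["tcp_rot"]).as_matrix()
    R1=R.from_euler("xyz",[np.pi,0,yaw]).as_matrix()
    d=R0.T@(np.array(target_xyz,float)-s["eef_pos"])/10
    return np.round(d,2),np.round(np.degrees(R.from_matrix(R0.T@R1).as_rotvec()),1)
E
python3 - <<'E'
import cv2
im=cv2.imread("pics/top0.png")
a=cv2.resize(im[155:290,200:335],None,fx=4.4,fy=4.4,interpolation=cv2.INTER_CUBIC)
cv2.imwrite("pics/cards.png",a)
b=cv2.resize(im[180:265,375:500],None,fx=6.4,fy=6.4,interpolation=cv2.INTER_CUBIC)
cv2.imwrite("pics/stack.png",b)
E
```

```text
(no output)
```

View pics/cards.png

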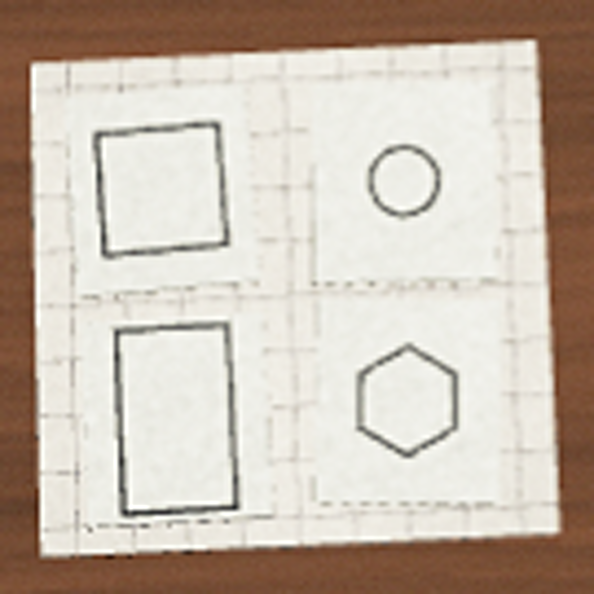

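View pics/stack.png

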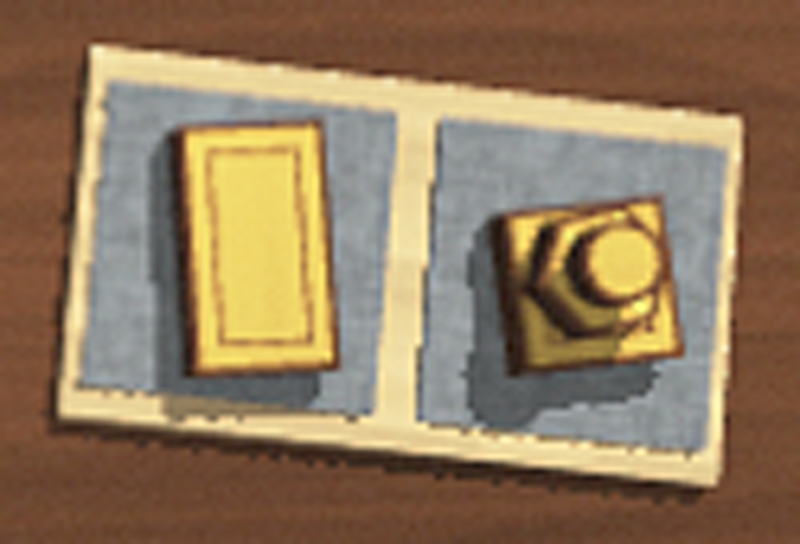

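Run:
```python
from h import *
m=camera_model("top")
c=lambda x,y:(200+(x+.5)/4.4-.5,155+(y+.5)/4.4-.5)
b=lambda x,y:(375+(x+.5)/6.4-.5,180+(y+.5)/6.4-.5)
S={"square":[(95,133),(217,123),(229,243),(105,256)],"oblong":[(115,327),(229,323),(239,507),(124,514)],"disc":[(404,180)],"hex":[(409,345),(458,373),(457,430),(408,456),(358,429),(359,375)]}
for n,q in S.items():
    w=np.array([px2w(m,c(*p),4) for p in q]); print(n,w.mean(0).round(1))
    if len(w)>1: e=np.roll(w,-1,0)-w; print(np.degrees(np.arctan2(e[:,1],e[:,0])).round(1),np.hypot(*e.T).round(1))
for z in (34,):
  for n,q in {"obl":[(183,125),(321,120),(338,368),(193,377)],"sq":[(498,215),(661,197),(684,353),(514,374)]}.items():
    w=np.array([px2w(m,b(*p),z) for p in q]); print(n,w.mean(0).round(1)); e=np.roll(w,-1,0)-w; print(np.degrees(np.arctan2(e[:,1],e[:,0])).round(1),np.hypot(*e.T).round(1))
print("disc",px2w(m,b(622,262),82))
print("tin",px2w(m,(158,225),75),"hammer",px2w(m,(287,112),15),px2w(m,(387,111),15),"blue",px2w(m,(360,158),20),px2w(m,(382,304),20),"white",px2w(m,(453,284),20))
w=camera_model("wrist"); s=state()
R0=R.from_euler("xyz",s["tcp_rot"]).as_matrix();Rc=R.from_euler("xyz",w["rotation"]).as_matrix()
print(w,"cam in tool",R0.T@(w["xyz"]-s["eef_pos"]),R0.T@Rc)
```

```text
square [593.4 272.5]
[ -86.8 -175.    94.5    4.4] [67.3 66.7 68.1 68.2]
oblong [468.4 265.4]
[ -89.5 -177.7   92.1    2.3] [ 62.1  99.5  62.2 101.1]
disc [594.6 139.6]
hex [473.9 140. ]
[-121.2  177.6  116.4   60.3   -2.2  -60.5] [30.6 30.8 29.9 30.7 29.1 31.5]
obl [ 529.4 -150. ]
[ -89.4 -179.    91.8   -0.4] [51.2 91.4 53.5 92.6]
sq [ 512.1 -271.9]
[ -85.4 -175.1   95.1    2.5] [61.7 58.  64.1 58.6]
disc [ 516.59663673 -269.26371118]
tin [526.03269538 439.98824693] hammer [798.97701535 145.82010147] [795.64169346 -98.7019812 ] blue [678.98737676 -27.42424525] [332.32679509 -66.10454738] white [ 372.94887033 -235.44950302]
{'K': array([[308.64991577,   0.        , 320.42949232],
       [  0.        , 308.64991577, 199.98674215],
       [  0.        ,   0.        ,   1.        ]]), 'k1': -0.023888176712319988, 'xyz': array([ 241.7900974 , -579.88469158,  384.56271786]), 'rotation': array([-2.41523461e-01,  1.05922470e-03, -1.28435650e+00])} cam in tool [ -0.35211423 -67.8486335   19.68650272] [[ 9.99999941e-01  3.00952624e-04  1.68402696e-04]
 [ 3.32504919e-04 -9.70952156e-01 -2.39273485e-01]
 [ 9.15009780e-05  2.39273526e-01 -9.70952198e-01]]
```

Run:
```python
from h import *
print(go([516,-270,370],np.radians(-86)))
```

```text
(array([-22.  , -41.85,   3.45]), array([ 0. ,  0.1, 12.4]))
```

Call:
arm_command:
  steps:
    - [-22,-41.9,3.5,0,0,12.4]
    - [-22,-41.9,3.5,0,0,12.4]
    - [-22,-41.9,3.5,0,0,12.4]
    - [-22,-41.9,3.5,0,0,12.4]
    - [-22,-41.9,3.5,0,0,12.4]
    - [-22,-41.9,3.5,0,0,12.4]
    - [-22,-41.9,3.5,0,0,12.4]
    - [-22,-41.9,3.5,0,0,12.4]
    - [-22,-41.9,3.5,0,0,12.4]
    - [-22,-41.9,3.5,0,0,12.4]
    - [-22,-41.9,3.5,0,0,12.4]
    - [-22,-41.9,3.5,0,0,12.4]
  jaw: 6

```text
t: 1.1
eef_pos: [519.0, -266.5, 369.1]
tcp_rot: [3.142, 0.001, -1.498]
ft_force: [0.5, 0.5, -0.5]
opening: 0.63
```

```bash
cat > look.py <<'E'
import sys
from h import *
# look.py name : save enlarged wrist picture; dump model
m=camera_model("wrist"); im=read_camera("wrist"); n=sys.argv[1]
cv2.imwrite(f"pics/{n}.png",im[:,:,::-1]); np.save(f"pics/{n}.npy",m,allow_pickle=True)
s=state(); print(s["t"],s["eef_pos"].round(1),np.degrees(s["tcp_rot"]).round(1),s["opening"])
E
sed -i 's/^s=state.*//' /dev/null; python3 look.py w1; python3 -c "
import cv2
im=cv2.imread('pics/w1.png'); cv2.imwrite('pics/w1b.png',cv2.resize(im,(800,500),interpolation=cv2.INTER_CUBIC))"
```

```text
1.15 [ 519.5 -266.1  369. ] [ 1.80e+02  1.00e-01 -8.58e+01] 0.6278804317010669sed: couldn't edit /dev/null: not a regular file
```

View pics/w1b.png

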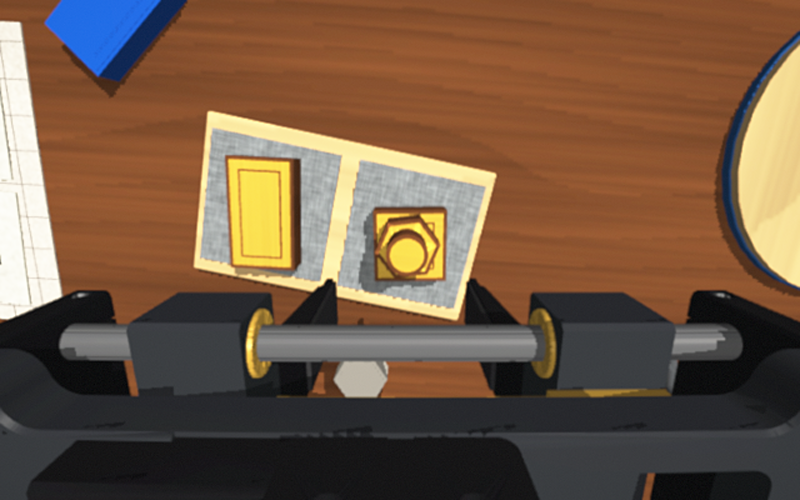

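The wrist view shows the stack at about (408,245) and the oblong at (265,212), both in 800-px coordinates. I'll enlarge both.

Run:
```python
import cv2
im=cv2.imread('pics/w1.png')
cv2.imwrite('pics/w1c.png',cv2.resize(im[110:240,170:380],None,fx=3.8,fy=3.8,interpolation=cv2.INTER_CUBIC))
```

```text
(no output)
```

View pics/w1c.png

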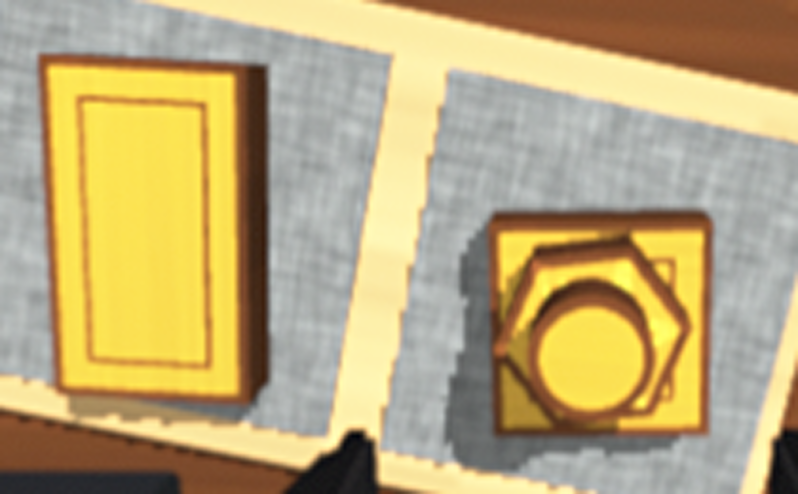

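Run:
```python
from h import *
m=np.load("pics/w1.npy",allow_pickle=True).item(); print(m["xyz"])
t=camera_model("top")
b=lambda x,y:(170+(x+.5)/3.8-.5,110+(y+.5)/3.8-.5)
tb=lambda x,y:(375+(x+.5)/6.4-.5,180+(y+.5)/6.4-.5)
for base in (5,10,15):
  print("base",base)
  print("disc",px2w(m,b(592,357),base+72),"top says",px2w(t,tb(622,262),base+72),"diam",px2w(m,b(530,357),base+72)-px2w(m,b(654,357),base+72))
  w=np.array([px2w(m,b(*p),base+48) for p in [(537,247),(628,238),(690,326),(498,350)]])
  e=np.diff(w,axis=0); print("hex", w.round(1).tolist(),(w[2]+w[3])/2,np.degrees(np.arctan2(e[:,1],e[:,0])).round(1),np.hypot(*e.T))
  for n,q in {"sq":[(493,226),(711,226),(708,435),(495,435)],"obl":[(40,60),(249,67),(252,402),(58,393)]}.items():
    w=np.array([px2w(m,b(*p),base+24) for p in q]);e=np.roll(w,-1,0)-w;print(n,w.mean(0).round(1),np.degrees(np.arctan2(e[:,1],e[:,0])).round(1),np.hypot(*e.T).round(1))
```

```text
[ 586.54135191 -261.00830564  349.43437218]
base 5
disc [ 516.49802696 -270.43161603] top says [ 516.96034983 -270.86390658] diam [-2.16580802 29.67353063]
hex [[538.2, -255.0], [542.2, -278.0], [520.5, -296.0], [510.4, -246.7]] [ 515.44111651 -271.3290438 ] [ -80.1 -140.4  101.5] [23.31246978 28.21344927 50.31703058]
sq [ 511.4 -274.3] [ -85.8 -175.    94.2    3.8] [59.9 60.3 61.1 60.3]
obl [ 529.7 -147.6] [ -87.9 -179.    91.5    1.2] [56.1 93.3 55.6 92.7]
base 10
disc [ 517.78353518 -270.2586696 ] top says [ 516.59663673 -269.26371118] diam [-2.12605885 29.12893102]
hex [[539.0, -255.1], [543.0, -277.7], [521.6, -295.4], [511.7, -246.9]] [ 516.64037412 -271.15496246] [ -80.1 -140.4  101.5] [22.91925509 27.73756907 49.46832619]
sq [ 512.5 -274.1] [ -85.8 -175.    94.2    3.8] [59.  59.4 60.2 59.4]
obl [ 530.5 -149.4] [ -87.9 -179.    91.5    1.2] [55.2 91.9 54.7 91.3]
base 15
disc [ 519.0690434  -270.08572317] top says [ 516.23292362 -267.66351577] diam [-2.08630968 28.58433141]
hex [[539.8, -255.2], [543.7, -277.4], [522.7, -294.8], [513.0, -247.2]] [ 517.83963173 -270.98088113] [ -80.1 -140.4  101.5] [22.5260404  27.26168888 48.6196218 ]
sq [ 513.7 -273.9] [ -85.8 -175.    94.2    3.8] [58.  58.4 59.2 58.4]
obl [ 531.4 -151.2] [ -87.9 -179.    91.5    1.2] [54.3 90.4 53.9 89.8]
```

Run:
```python
from h import *
print(go([517,-270.3,248],np.radians(-86)))
```

```text
(array([ 0.41,  0.28, 12.1 ]), array([0. , 0.1, 0.2]))
```

Call:
arm_command:
  steps:
    - [0.4,0.28,3,0,0,0]
    - [0.4,0.28,6,0,0,0]
    - [0.4,0.28,9,0,0,0]
    - [0.4,0.28,11,0,0,0]
    - [0.4,0.28,12.1,0,0,0]
    - [0.4,0.28,12.1,0,0,0]
    - [0.4,0.28,12.1,0,0,0]

```text
t: 1.73
eef_pos: [514.0, -274.5, 249.0]
tcp_rot: [3.141, 0.0, -1.501]
ft_force: [0.4, 0.0, -0.3]
opening: 0.63
```

```bash
python3 look.py w2; python3 -c "
import cv2
im=cv2.imread('pics/w2.png'); cv2.imwrite('pics/w2b.png',cv2.resize(im[120:320,160:480],(800,500),interpolation=cv2.INTER_CUBIC))"
```

```text
1.7833 [ 514.1 -274.5  249.7] [-179.9   -0.   -86. ] 0.6363647612278513
```

View pics/w2b.png

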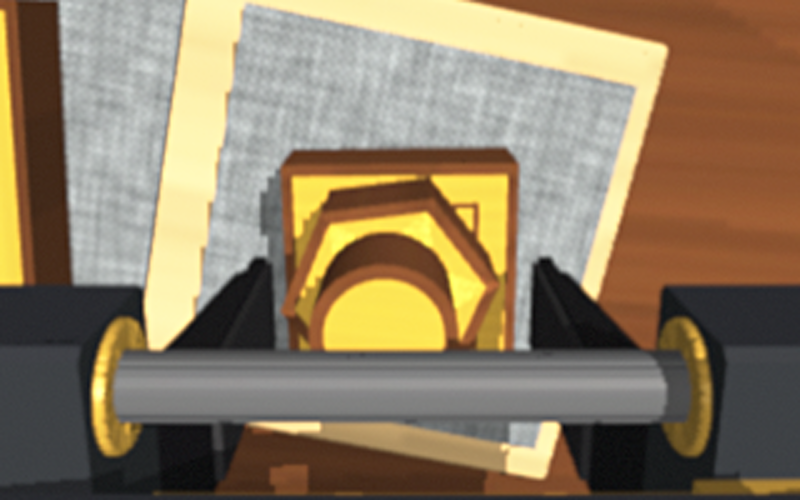

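Call:
arm_command:
  steps:
    - [-0.4,-0.3,0.1,0,0,0]
    - [-0.4,-0.3,0.1,0,0,0]
    - [-0.4,-0.3,0.1,0,0,0]

```text
t: 2.03
eef_pos: [516.9, -269.7, 248.6]
tcp_rot: [-3.14, -0.001, -1.5]
ft_force: [-0.2, -0.6, -0.3]
opening: 0.634
```

Call:
arm_command:
  steps:
    - [0,0,0,0,0,0]
    - [0,0,0,0,0,0]
    - [0,0,0,0,0,0]
    - [0,0,0,0,0,0]
    - [0,0,0,0,0,0]
    - [0,0,0,0,0,0]
    - [0,0,0,0,0,0]
  jaw: 1.5

```text
t: 2.62
eef_pos: [516.8, -270.0, 248.1]
tcp_rot: [-3.141, -0.001, -1.5]
ft_force: [-0.1, -0.4, 5.6]
opening: 0.501
```

Call:
arm_command:
  steps:
    - [0,0,0,0,0,0]
    - [0,0,0,0,0,0]
    - [0,0,0,0,0,0]
    - [0,0,0,0,0,0]
  jaw: 6

```text
t: 2.95
eef_pos: [516.6, -269.9, 247.5]
tcp_rot: [3.141, 0.0, -1.5]
ft_force: [-0.2, -0.1, -0.6]
opening: 0.626
```

```bash
python3 look.py w3; python3 -c "
import cv2
im=cv2.imread('pics/w3.png'); cv2.imwrite('pics/w3b.png',cv2.resize(im[120:320,160:480],(800,500),interpolation=cv2.INTER_CUBIC))"
```

```text
3.0 [ 516.6 -269.9  247.5] [180.   0. -86.] 0.630378777331644
```

View pics/w3b.png

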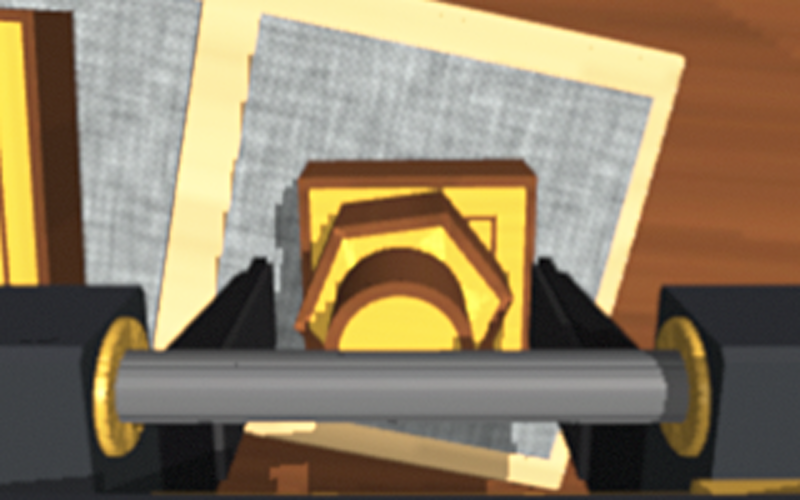

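Call:
arm_command:
  steps:
    - [0,0,-0.8,0,0,0]
    - [0,0,-0.8,0,0,0]
    - [0,0,-0.8,0,0,0]

```text
t: 3.25
eef_pos: [516.8, -270.0, 256.3]
tcp_rot: [-3.141, -0.001, -1.5]
ft_force: [0.4, 0.9, 0.2]
opening: 0.629
```

Call:
arm_command:
  steps:
    - [0,0,0,0,0,0]
    - [0,0,0,0,0,0]
    - [0,0,0,0,0,0]
    - [0,0,0,0,0,0]
    - [0,0,0,0,0,0]
    - [0,0,0,0,0,0]
    - [0,0,0,0,0,0]
  jaw: 1.5

```text
t: 3.83
eef_pos: [516.7, -269.9, 255.7]
tcp_rot: [3.141, -0.0, -1.5]
ft_force: [0.9, 0.0, -1.2]
opening: 0.305
```

Run:
```python
from h import *
print(go([594.6,139.6,300],np.radians(-86)))
```

```text
(array([-40.3 , -10.65,  -4.44]), array([ 0., -0.,  0.]))
```

Call:
arm_command:
  steps:
    - [0,0,-3,0,0,0]
    - [0,0,-5,0,0,0]
    - [-40.3,-10.7,-4.4,0,0,0]
    - [-40.3,-10.7,-4.4,0,0,0]
    - [-40.3,-10.7,-4.4,0,0,0]
    - [-40.3,-10.7,-4.4,0,0,0]
    - [-40.3,-10.7,-4.4,0,0,0]
    - [-40.3,-10.7,-4.4,0,0,0]
    - [-40.3,-10.7,-4.4,0,0,0]
    - [-40.3,-10.7,-4.4,0,0,0]
    - [-40.3,-10.7,-4.4,0,0,0]
    - [-40.3,-10.7,-4.4,0,0,0]

```text
t: 4.83
eef_pos: [595.0, 141.5, 299.7]
tcp_rot: [3.142, -0.0, -1.5]
ft_force: [0.8, -0.9, -0.4]
opening: 0.307
```

Call:
arm_command:
  steps:
    - [0,0,0,0,0,0]
    - [0,0,0,0,0,0]
    - [0,0,0,0,0,0]
    - [0,0,0,0,0,0]
    - [0,0,0,0,0,0]

```text
t: 5.25
eef_pos: [595.0, 137.9, 299.8]
tcp_rot: [3.141, -0.0, -1.502]
ft_force: [0.3, 0.0, -0.4]
opening: 0.305
```

```bash
python3 look.py w4
python3 - <<'E'
from h import *
print(go([594.6,139.6,206],np.radians(-86)))
im=cv2.imread('pics/w4.png'); cv2.imwrite('pics/w4b.png',cv2.resize(im,(800,500),interpolation=cv2.INTER_CUBIC))
E
```

```text
5.3 [595.1 137.9 299.8] [180.   -0.  -86.1] 0.3110287007337915
(array([-0.17,  0.04,  9.38]), array([ 0. , -0. , -0.1]))
```

View pics/w4b.png

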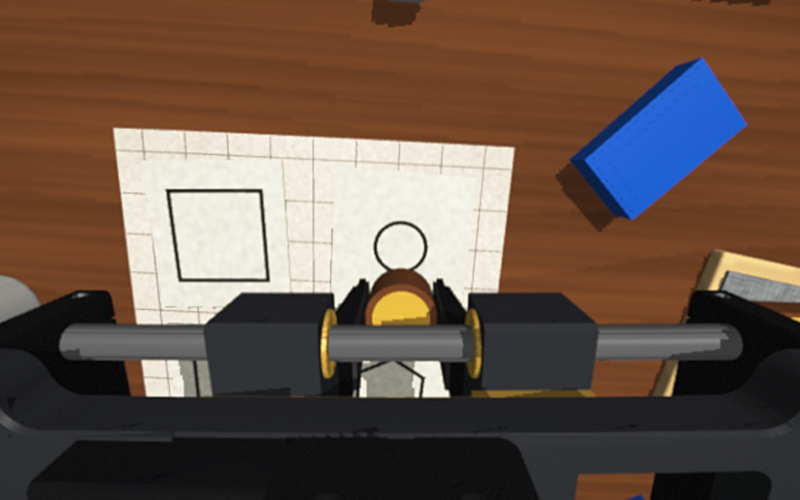

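The disc is held, and its card's circle shows at (400.5,247). I'll measure the outlines from this closer view.

Run:
```python
from h import *
m=np.load("pics/w4.npy",allow_pickle=True).item()
c=lambda x,y:((x+.5)*.8-.5,(y+.5)*.8-.5)
print(px2w(m,c(400.5,247),3))
w=np.array([px2w(m,c(*p),3) for p in [(168,190),(262,190),(269,281),(179,281)]]);e=np.roll(w,-1,0)-w;print(w.mean(0),np.degrees(np.arctan2(e[:,1],e[:,0])),np.hypot(*e.T))
```

```text
[596.74669701 138.68780472]
[595.38441866 272.46169738] [ -86.30110839 -176.53404245   94.01291502    2.72474022] [68.12498812 68.34175592 69.01667533 68.72938554]
```

Call:
arm_command:
  steps:
    - [-0.1,-0.05,3,0,0,0]
    - [-0.1,-0.05,6,0,0,0]
    - [-0.1,-0.05,8,0,0,0]
    - [-0.1,-0.05,9,0,0,0]
    - [-0.1,-0.05,9.2,0,0,0]
    - [-0.1,-0.05,9.2,0,0,0]
    - [-0.1,-0.05,9.2,0,0,0]

```text
t: 5.88
eef_pos: [595.8, 140.1, 208.9]
tcp_rot: [-3.14, -0.0, -1.501]
ft_force: [0.6, 0.6, -0.4]
opening: 0.309
```

Call:
arm_command:
  steps:
    - [0,0,0.15,0,0,0]
    - [0,0,0.3,0,0,0]
    - [0,0,0.3,0,0,0]
    - [0,0,0.3,0,0,0]

```text
t: 6.22
eef_pos: [595.4, 140.3, 205.1]
tcp_rot: [-3.141, -0.0, -1.5]
ft_force: [-0.4, -0.6, -0.4]
opening: 0.309
```

Call:
arm_command:
  steps:
    - [0,0,0.1,0,0,0]
    - [0,0,0.2,0,0,0]
    - [0,0,0.2,0,0,0]
    - [0,0,0.2,0,0,0]

```text
t: 6.55
eef_pos: [595.4, 140.3, 202.6]
tcp_rot: [3.141, -0.0, -1.5]
ft_force: [0.1, 0.0, -1.6]
opening: 0.308
```

Call:
arm_command:
  steps:
    - [0,0,0.1,0,0,0]
    - [0,0,0.15,0,0,0]
    - [0,0,0.15,0,0,0]
    - [0,0,0.15,0,0,0]

```text
t: 6.88
eef_pos: [595.4, 140.3, 201.1]
tcp_rot: [3.141, -0.0, -1.5]
ft_force: [0.1, -0.6, -0.9]
opening: 0.309
```

Call:
arm_command:
  steps:
    - [0,0,0.1,0,0,0]
    - [0,0,0.2,0,0,0]
    - [0,0,0.2,0,0,0]
    - [0,0,0.2,0,0,0]

```text
t: 7.22
eef_pos: [595.4, 140.3, 199.1]
tcp_rot: [3.141, -0.0, -1.5]
ft_force: [0.1, -0.2, -0.4]
opening: 0.313
```

Call:
arm_command:
  steps:
    - [0,0,0.1,0,0,0]
    - [0,0,0.2,0,0,0]
    - [0,0,0.2,0,0,0]
    - [0,0,0.2,0,0,0]

```text
t: 7.55
eef_pos: [595.4, 140.3, 197.1]
tcp_rot: [3.141, -0.0, -1.5]
ft_force: [0.3, -0.1, -0.1]
opening: 0.31
```

Call:
arm_command:
  steps:
    - [0,0,0.1,0,0,0]
    - [0,0,0.15,0,0,0]
    - [0,0,0.15,0,0,0]
    - [0,0,0.15,0,0,0]

```text
t: 7.88
eef_pos: [595.4, 140.3, 196.6]
tcp_rot: [-3.141, -0.0, -1.5]
ft_force: [-2.6, -0.7, 10.0]
opening: 0.306
```

Run:
```python
from h import *
im=read_camera("scene")[:,:,::-1]
cv2.imwrite('pics/s5.png',cv2.resize(im[130:250,260:420],None,fx=5,fy=5,interpolation=cv2.INTER_CUBIC))
```

```text
(no output)
```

View pics/s5.png

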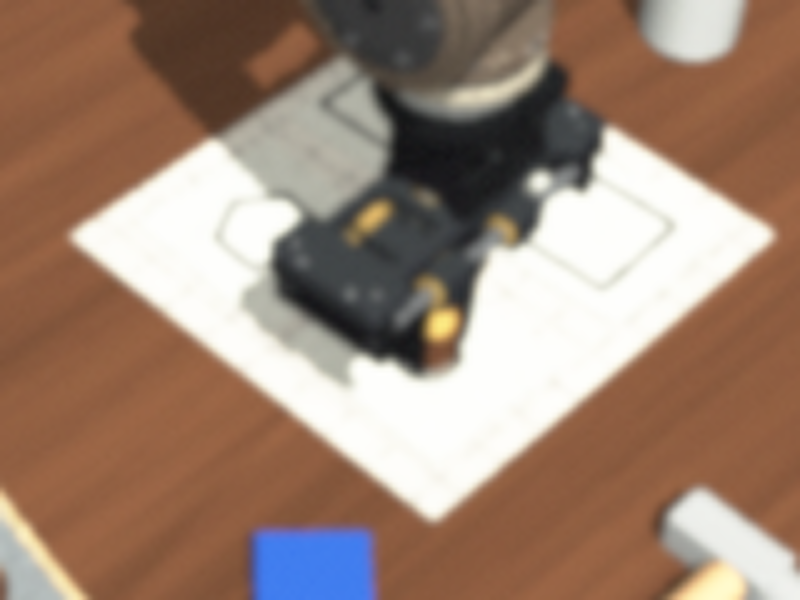

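Contact came at TCP z of about 196.6, so the disc is on its card. That puts the pad base at about 14 mm. I'll release and lift.

Call:
arm_command:
  steps:
    - [0,0,-0.05,0,0,0]
    - [0,0,-0.05,0,0,0]
    - [0,0,-0.05,0,0,0]
    - [0,0,-0.05,0,0,0]
    - [0,0,-0.05,0,0,0]
  jaw: 5.5

```text
t: 8.35
eef_pos: [595.4, 140.3, 196.1]
tcp_rot: [3.141, -0.0, -1.5]
ft_force: [0.3, 0.3, -0.3]
opening: 0.561
```

Call:
arm_command:
  steps:
    - [0,0,-2,0,0,0]
    - [0,0,-6,0,0,0]
    - [0,0,-10,0,0,0]
    - [0,0,-10,0,0,0]
    - [0,0,-10,0,0,0]

```text
t: 8.77
eef_pos: [595.6, 140.4, 298.3]
tcp_rot: [-3.137, 0.0, -1.5]
ft_force: [-0.5, 0.4, -0.6]
opening: 0.575
```

Run:
```python
from h import *
m=camera_model("top"); im=read_camera("top")[:,:,::-1]; cv2.imwrite("pics/t6.png",im)
print(go([516.8,-270.5,310],np.radians(-109)))
# recompute hex/square/oblong at base 14 from w1
m=np.load("pics/w1.npy",allow_pickle=True).item()
```

```text
(array([40.42, 10.71, -1.36]), array([-0.1,  0. , 23. ]))
```

Call:
arm_command:
  steps:
    - [40.4,10.7,-1.4,0,0,23]
    - [40.4,10.7,-1.4,0,0,23]
    - [40.4,10.7,-1.4,0,0,23]
    - [40.4,10.7,-1.4,0,0,23]
    - [40.4,10.7,-1.4,0,0,23]
    - [40.4,10.7,-1.4,0,0,23]
    - [40.4,10.7,-1.4,0,0,23]
    - [40.4,10.7,-1.4,0,0,23]
    - [40.4,10.7,-1.4,0,0,23]
    - [40.4,10.7,-1.4,0,0,23]
    - [40.4,10.7,-1.4,0,0,23]
    - [40.4,10.7,-1.4,0,0,23]
  jaw: 6.5

```text
t: 9.82
eef_pos: [516.3, -272.2, 308.4]
tcp_rot: [3.139, 0.001, -1.906]
ft_force: [-0.5, -0.2, 0.1]
opening: 0.683
```

Call:
arm_command:
  steps:
    - [0,0,0,0,0,0]
    - [0,0,0,0,0,0]
    - [0,0,0,0,0,0]
    - [0,0,0,0,0,0]
    - [0,0,0,0,0,0]

```text
t: 10.23
eef_pos: [517.4, -269.3, 310.2]
tcp_rot: [3.142, -0.0, -1.9]
ft_force: [0.8, 0.1, 0.5]
opening: 0.686
```

```bash
python3 look.py w7
python3 - <<'E'
from h import *
im=cv2.imread('pics/w7.png'); a=cv2.resize(im[100:250,220:420],None,fx=4,fy=4,interpolation=cv2.INTER_CUBIC)
cv2.imwrite('pics/w7b.png',a)
E
```

```text
10.2833 [ 517.4 -269.5  310.3] [-180.    -0.  -108.9] 0.6846875418374868
```

View pics/w7b.png

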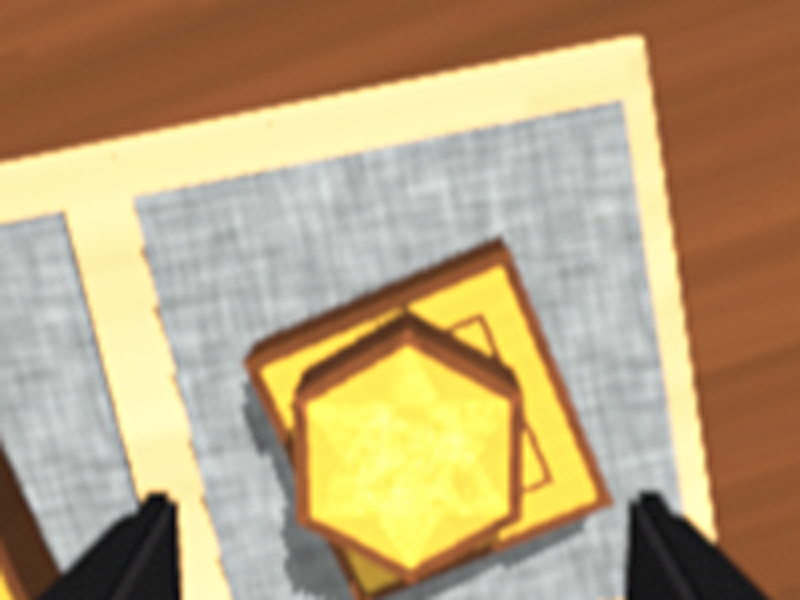

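The hex flats now lie parallel to the pads, with its centre at (410,457) in the crop. I'll compute its position and the square's.

Run:
```python
from h import *
m=np.load("pics/w7.npy",allow_pickle=True).item()
b=lambda x,y:(220+(x+.5)/4-.5,100+(y+.5)/4-.5)
for base in (10,14):
  print(px2w(m,b(409.5,457),base+48),np.linalg.norm(px2w(m,b(297,457),base+48)-px2w(m,b(521,457),base+48)))
  w=np.array([px2w(m,b(*p),base+24) for p in [(246,365),(507,262),(610,500),(355,600)]]);print("sq",w.mean(0))
print(go([517.2,-270.7,14+24+193],np.radians(-109)))
```

```text
[ 516.27869163 -269.27169801] 43.95697618974724
sq [ 512.7992412  -272.75745451]
[ 517.40105286 -269.63374958] 43.20093657238179
sq [ 513.87085935 -273.03129328]
(array([ 0.12, -0.02,  7.93]), array([-0. , -0. ,  0.1]))
```

Call:
arm_command:
  steps:
    - [0,0,3,0,0,0]
    - [0,0,6,0,0,0]
    - [0,0,7.5,0,0,0]
    - [0,0,7.7,0,0,0]
    - [0,0,7.7,0,0,0]

```text
t: 10.7
eef_pos: [517.2, -270.1, 232.8]
tcp_rot: [3.14, 0.0, -1.902]
ft_force: [0.4, 0.3, -0.8]
opening: 0.686
```

Call:
arm_command:
  steps:
    - [0,0,0,0,0,0]
    - [0,0,0,0,0,0]
    - [0,0,0,0,0,0]
    - [0,0,0,0,0,0]
    - [0,0,0,0,0,0]
  jaw: 3.5

```text
t: 11.12
eef_pos: [517.2, -270.3, 234.2]
tcp_rot: [-3.14, -0.0, -1.902]
ft_force: [-0.4, 0.4, 6.8]
opening: 0.46
```

Call:
arm_command:
  steps:
    - [0,0,-0.5,0,0,0]
    - [0,0,-1,0,0,0]
    - [0,0,-1,0,0,0]
    - [0,0,-1,0,0,0]

```text
t: 11.45
eef_pos: [517.1, -270.2, 243.6]
tcp_rot: [-3.141, -0.0, -1.902]
ft_force: [0.3, 0.1, -1.9]
opening: 0.459
```

Run:
```python
from h import *
# hex card target; scale correction seen on closer view ~ (+1,0)
print(go([474.5,139.8,290],np.radians(-91.6)))
m=camera_model("wrist"); im=read_camera("wrist")[:,:,::-1]
cv2.imwrite('pics/w8.png',cv2.resize(im[100:300,160:480],(800,500)))
```

```text
(array([-37.39,  17.35,  -4.66]), array([ -0. ,  -0. , -17.4]))
```

View pics/w8.png

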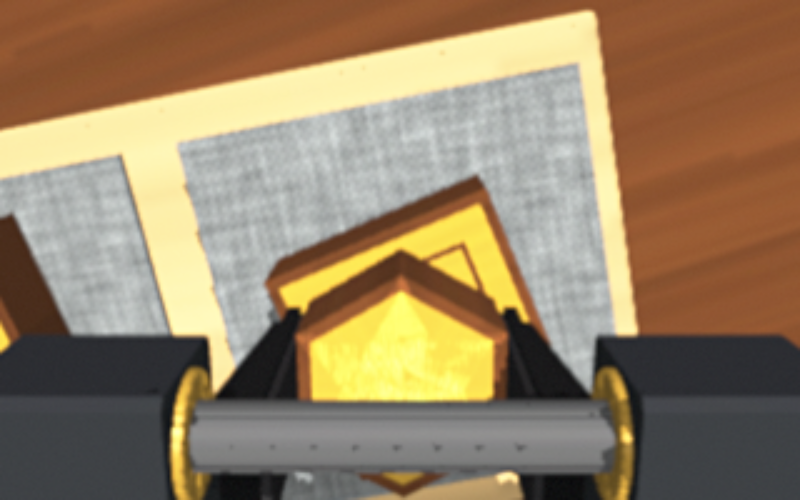

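The hex is held square in the jaws. I'll carry it to its card.

Call:
arm_command:
  steps:
    - [0,0,-4,0,0,0]
    - [-37.4,17.35,-4.7,0,0,-17.4]
    - [-37.4,17.35,-4.7,0,0,-17.4]
    - [-37.4,17.35,-4.7,0,0,-17.4]
    - [-37.4,17.35,-4.7,0,0,-17.4]
    - [-37.4,17.35,-4.7,0,0,-17.4]
    - [-37.4,17.35,-4.7,0,0,-17.4]
    - [-37.4,17.35,-4.7,0,0,-17.4]
    - [-37.4,17.35,-4.7,0,0,-17.4]
    - [-37.4,17.35,-4.7,0,0,-17.4]
    - [-37.4,17.35,-4.7,0,0,-17.4]
    - [-37.4,17.35,-4.7,0,0,-17.4]

```text
t: 12.5
eef_pos: [473.5, 144.8, 290.3]
tcp_rot: [-3.141, 0.001, -1.593]
ft_force: [0.4, -0.7, -1.8]
opening: 0.461
```

Call:
arm_command:
  steps:
    - [0,0,0,0,0,0]
    - [0,0,0,0,0,0]
    - [0,0,0,0,0,0]
    - [0,0,0,0,0,0]
    - [0,0,0,0,0,0]

```text
t: 12.92
eef_pos: [474.8, 138.8, 290.2]
tcp_rot: [3.142, -0.0, -1.6]
ft_force: [-0.3, 0.2, -1.4]
opening: 0.462
```

```bash
python3 look.py w9
python3 - <<'E'
from h import *
print(go([474.5,139.8,204],np.radians(-91.6)))
im=cv2.imread('pics/w9.png')
cv2.imwrite('pics/w9b.png',cv2.resize(im[60:260,160:480],(800,500),interpolation=cv2.INTER_CUBIC))
E
```

```text
12.9667 [474.8 138.9 290.2] [180.   -0.  -91.7] 0.45451317375797917
(array([-0.09,  0.03,  8.62]), array([ 0. , -0. , -0.1]))
```

View pics/w9b.png

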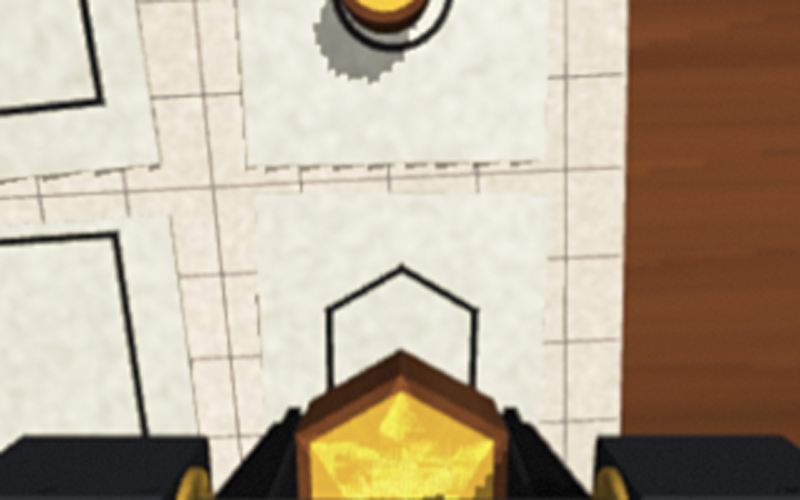

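The outline is parallel to the held hex: edges at columns 330 and 476, apex at (402,267). The disc sits about 2 mm off inside its circle.

Run:
```python
from h import *
m=np.load("pics/w9.npy",allow_pickle=True).item()
b=lambda x,y:(160+(x+.5)/2.5-.5,60+(y+.5)/2.5-.5)
P=lambda x,y:px2w(m,b(x,y),3)
a=P(402.5,266); print("apex",a,"centre",a-[31.2,0], "edges mid",(P(330,350)+P(475.5,350))/2, P(330,350)-P(475.5,350))
im=cv2.imread("pics/t6.png")[180:290,205:330]
cv2.imwrite("pics/t6b.png",cv2.resize(im,None,fx=5,fy=5,interpolation=cv2.INTER_CUBIC))
```

```text
apex [506.91720248 138.29197241] centre [475.71720248 138.29197241] edges mid [476.85123546 139.08630536] [ 1.53822968 51.92449679]
```

Call:
arm_command:
  steps:
    - [0,-0.05,3,0,0,0]
    - [0,-0.05,6,0,0,0]
    - [0,-0.05,8,0,0,0]
    - [0,-0.05,8.6,0,0,0]
    - [0,-0.05,8.8,0,0,0]
    - [0,-0.05,8.8,0,0,0]
    - [0,-0.05,8.8,0,0,0]

```text
t: 13.55
eef_pos: [475.4, 139.8, 203.2]
tcp_rot: [-3.14, 0.0, -1.598]
ft_force: [0.8, -0.7, -1.8]
opening: 0.458
```

Call:
arm_command:
  steps:
    - [0,0,0.1,0,0,0]
    - [0,0,0.2,0,0,0]
    - [0,0,0.2,0,0,0]
    - [0,0,0.2,0,0,0]

```text
t: 13.88
eef_pos: [475.1, 139.9, 200.6]
tcp_rot: [-3.141, 0.0, -1.598]
ft_force: [-1.5, 0.2, -0.8]
opening: 0.462
```

Call:
arm_command:
  steps:
    - [0,0,0.1,0,0,0]
    - [0,0,0.15,0,0,0]
    - [0,0,0.15,0,0,0]
    - [0,0,0.15,0,0,0]

```text
t: 14.22
eef_pos: [475.1, 139.9, 199.2]
tcp_rot: [-3.141, -0.0, -1.598]
ft_force: [-2.2, 0.3, 7.9]
opening: 0.461
```

Call:
arm_command:
  steps:
    - [0,0,-0.05,0,0,0]
    - [0,0,-0.05,0,0,0]
    - [0,0,-0.05,0,0,0]
    - [0,0,-0.05,0,0,0]
    - [0,0,-0.05,0,0,0]
  jaw: 6.5

```text
t: 14.63
eef_pos: [475.1, 139.8, 199.1]
tcp_rot: [3.142, -0.0, -1.598]
ft_force: [0.8, -0.5, -0.3]
opening: 0.675
```

Call:
arm_command:
  steps:
    - [0,0,-2,0,0,0]
    - [0,0,-6,0,0,0]
    - [0,0,-9,0,0,0]
    - [0,0,-9,0,0,0]
    - [0,0,-9,0,0,0]
    - [0,0,-9,0,0,0]

```text
t: 15.13
eef_pos: [474.8, 139.8, 288.8]
tcp_rot: [3.141, -0.0, -1.598]
ft_force: [-0.1, 0.6, -0.7]
opening: 0.684
```

Run:
```python
from h import *
print(go([513.3,-273,285],np.radians(-85.3)))
```

```text
(array([41.16, -4.98,  0.38]), array([ 0. , -0. , -6.3]))
```

Call:
arm_command:
  steps:
    - [41.2,-5,0.4,0,0,-6.3]
    - [41.2,-5,0.4,0,0,-6.3]
    - [41.2,-5,0.4,0,0,-6.3]
    - [41.2,-5,0.4,0,0,-6.3]
    - [41.2,-5,0.4,0,0,-6.3]
    - [41.2,-5,0.4,0,0,-6.3]
    - [41.2,-5,0.4,0,0,-6.3]
    - [41.2,-5,0.4,0,0,-6.3]
    - [41.2,-5,0.4,0,0,-6.3]
    - [41.2,-5,0.4,0,0,-6.3]
    - [41.2,-5,0.4,0,0,-6.3]
    - [41.2,-5,0.4,0,0,-6.3]
  jaw: 8.5

```text
t: 16.13
eef_pos: [513.3, -275.3, 283.1]
tcp_rot: [3.139, 0.002, -1.491]
ft_force: [0.2, 0.7, -0.2]
opening: 0.893
```

Call:
arm_command:
  steps:
    - [0,0,0,0,0,0]
    - [0,0,0,0,0,0]
    - [0,0,0,0,0,0]
    - [0,0,0,0,0,0]
    - [0,0,0,0,0,0]

```text
t: 16.55
eef_pos: [514.0, -272.6, 285.4]
tcp_rot: [-3.142, -0.0, -1.487]
ft_force: [0.2, 0.0, 0.1]
opening: 0.896
```

```bash
python3 look.py w10
python3 - <<'E'
from h import *
im=cv2.imread('pics/w10.png')
cv2.imwrite('pics/w10b.png',cv2.resize(im[100:250,150:390],None,fx=3.33333,fy=3.33333,interpolation=cv2.INTER_CUBIC))
E
```

```text
16.6 [ 513.9 -272.7  285.4] [-180.    -0.   -85.2] 0.8955316022315154
```

View pics/w10b.png

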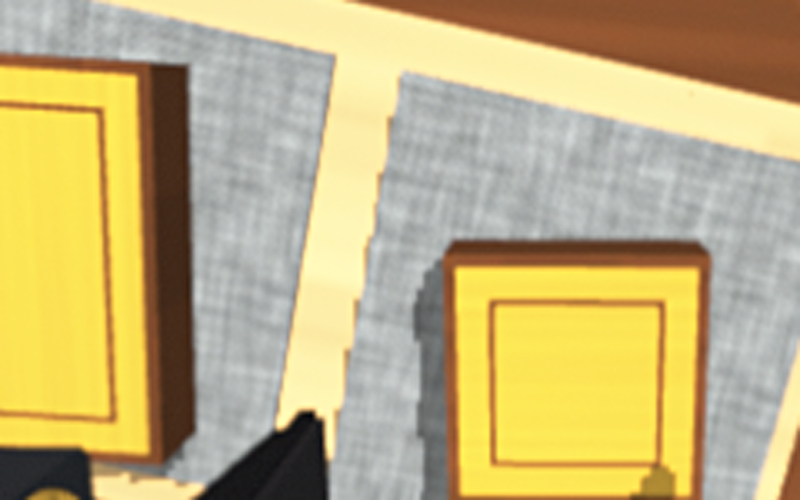

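The square's top face spans columns 445 to 710, with its engraved frame centred near (577,382).

Run:
```python
from h import *
m=np.load("pics/w10.npy",allow_pickle=True).item()
b=lambda x,y:(150+(x+.5)/3.33333-.5,100+(y+.5)/3.33333-.5)
w=np.array([px2w(m,b(*p),37) for p in [(491,301),(663,301),(658,465),(496,463)]]);e=np.roll(w,-1,0)-w;print(w.mean(0),np.degrees(np.arctan2(e[:,1],e[:,0])),np.hypot(*e.T))
print(go([*w.mean(0),207],np.radians(-85.3)))
```

```text
[ 513.63289396 -273.81242575] [ -85.21937233 -175.66936468   94.02451561    5.4592431 ] [39.06870067 39.61791372 38.29762668 39.1140498 ]
(array([0.11, 0.04, 7.84]), array([-0. , -0. ,  0.1]))
```

Call:
arm_command:
  steps:
    - [0.1,0.05,3,0,0,0]
    - [0.1,0.05,6,0,0,0]
    - [0.1,0.05,7.4,0,0,0]
    - [0.1,0.05,7.7,0,0,0]
    - [0.1,0.05,7.7,0,0,0]
    - [0.1,0.05,7.7,0,0,0]

```text
t: 17.1
eef_pos: [513.7, -274.4, 209.0]
tcp_rot: [-3.141, -0.001, -1.488]
ft_force: [0.2, 0.3, 0.6]
opening: 0.893
```

Call:
arm_command:
  steps:
    - [0,0,0,0,0,0]
    - [0,0,0,0,0,0]
    - [0,0,0,0,0,0]
    - [0,0,0,0,0,0]
    - [0,0,0,0,0,0]
    - [0,0,0,0,0,0]
  jaw: 5

```text
t: 17.6
eef_pos: [513.4, -274.4, 208.7]
tcp_rot: [-3.141, -0.0, -1.488]
ft_force: [-1.6, -0.1, 5.8]
opening: 0.628
```

Call:
arm_command:
  steps:
    - [0,0,-0.5,0,0,0]
    - [0,0,-2,0,0,0]
    - [0,0,-4,0,0,0]
    - [0,0,-6,0,0,0]
    - [0,0,-8,0,0,0]
    - [0,0,-8,0,0,0]
    - [0,0,-8,0,0,0]

```text
t: 18.18
eef_pos: [513.3, -274.3, 288.8]
tcp_rot: [-3.14, -0.001, -1.488]
ft_force: [0.6, -0.3, -0.5]
opening: 0.628
```

Run:
```python
from h import *
print(go([594.4,272.5,287],np.radians(-86)))
```

```text
(array([-53.83, -12.6 ,   0.14]), array([-0.1, -0.1,  0.7]))
```

Call:
arm_command:
  steps:
    - [-53.8,-12.6,0.1,0,0,0.7]
    - [-53.8,-12.6,0.1,0,0,0.7]
    - [-53.8,-12.6,0.1,0,0,0.7]
    - [-53.8,-12.6,0.1,0,0,0.7]
    - [-53.8,-12.6,0.1,0,0,0.7]
    - [-53.8,-12.6,0.1,0,0,0.7]
    - [-53.8,-12.6,0.1,0,0,0.7]
    - [-53.8,-12.6,0.1,0,0,0.7]
    - [-53.8,-12.6,0.1,0,0,0.7]
    - [-53.8,-12.6,0.1,0,0,0.7]
    - [-53.8,-12.6,0.1,0,0,0.7]
    - [-53.8,-12.6,0.1,0,0,0.7]

```text
t: 19.18
eef_pos: [586.5, 222.3, 285.6]
tcp_rot: [3.139, -0.001, -1.5]
ft_force: [1.6, -1.5, -1.4]
opening: 0.632
```

Call:
arm_command:
  steps:
    - [0,0,0,0,0,0]
    - [0,0,0,0,0,0]
    - [0,0,0,0,0,0]
    - [0,0,0,0,0,0]
    - [0,0,0,0,0,0]

```text
t: 19.6
eef_pos: [586.9, 218.9, 286.9]
tcp_rot: [3.141, -0.0, -1.502]
ft_force: [0.5, -0.2, -0.5]
opening: 0.627
```

```bash
python3 look.py w11
python3 - <<'E'
from h import *
print(go([594.4,272.5,203],np.radians(-86)))
E
```

```text
19.65 [587.  218.9 287.1] [180.   -0.  -86.1] 0.6309394300802096
(array([-5.29, -1.11,  8.41]), array([ 0. , -0. , -0.1]))
```

Call:
arm_command:
  steps:
    - [-5.25,-1.15,0,0,0,0]
    - [-5.25,-1.15,1,0,0,0]
    - [-5.25,-1.15,4,0,0,0]
    - [-5.25,-1.15,7,0,0,0]
    - [-5.25,-1.15,8,0,0,0]
    - [-5.25,-1.15,8.3,0,0,0]
    - [-5.25,-1.15,8.3,0,0,0]
    - [-5.25,-1.15,8.3,0,0,0]

```text
t: 20.32
eef_pos: [595.2, 273.1, 205.6]
tcp_rot: [-3.14, 0.0, -1.501]
ft_force: [0.1, 0.3, -1.3]
opening: 0.631
```

Call:
arm_command:
  steps:
    - [0,0,0.1,0,0,0]
    - [0,0,0.2,0,0,0]
    - [0,0,0.2,0,0,0]
    - [0,0,0.2,0,0,0]

```text
t: 20.65
eef_pos: [594.7, 273.3, 202.9]
tcp_rot: [-3.141, 0.0, -1.5]
ft_force: [-0.3, -0.4, -1.7]
opening: 0.632
```

Call:
arm_command:
  steps:
    - [0,0,0.1,0,0,0]
    - [0,0,0.15,0,0,0]
    - [0,0,0.15,0,0,0]
    - [0,0,0.15,0,0,0]

```text
t: 20.98
eef_pos: [594.6, 273.4, 200.7]
tcp_rot: [3.141, -0.0, -1.5]
ft_force: [0.1, 0.6, -1.3]
opening: 0.629
```

Call:
arm_command:
  steps:
    - [0,0,0.1,0,0,0]
    - [0,0,0.15,0,0,0]
    - [0,0,0.15,0,0,0]
    - [0,0,0.15,0,0,0]

```text
t: 21.32
eef_pos: [594.6, 273.3, 199.2]
tcp_rot: [3.141, -0.0, -1.5]
ft_force: [-0.5, -0.4, -0.8]
opening: 0.63
```

Call:
arm_command:
  steps:
    - [0,0,0.1,0,0,0]
    - [0,0,0.15,0,0,0]
    - [0,0,0.15,0,0,0]
    - [0,0,0.15,0,0,0]

```text
t: 21.65
eef_pos: [594.6, 273.4, 197.8]
tcp_rot: [-3.142, -0.0, -1.5]
ft_force: [0.2, 0.3, -1.7]
opening: 0.626
```

Call:
arm_command:
  steps:
    - [0,0,0.1,0,0,0]
    - [0,0,0.15,0,0,0]
    - [0,0,0.15,0,0,0]
    - [0,0,0.15,0,0,0]

```text
t: 21.98
eef_pos: [594.6, 273.3, 197.7]
tcp_rot: [-3.141, -0.0, -1.5]
ft_force: [-4.9, -1.2, 14.0]
opening: 0.629
```

Call:
arm_command:
  steps:
    - [0,0,-0.1,0,0,0]
    - [0,0,-0.1,0,0,0]
    - [0,0,-0.1,0,0,0]
    - [0,0,-0.1,0,0,0]
    - [0,0,-0.1,0,0,0]
  jaw: 8.5

```text
t: 22.4
eef_pos: [594.7, 273.3, 197.1]
tcp_rot: [3.141, -0.0, -1.5]
ft_force: [-0.3, 0.3, -0.7]
opening: 0.877
```

Call:
arm_command:
  steps:
    - [0,0,-2,0,0,0]
    - [0,0,-6,0,0,0]
    - [0,0,-9,0,0,0]
    - [0,0,-9,0,0,0]
    - [0,0,-9,0,0,0]
    - [0,0,-9,0,0,0]

```text
t: 22.9
eef_pos: [594.4, 273.3, 286.6]
tcp_rot: [3.141, -0.0, -1.5]
ft_force: [0.7, -0.3, -0.9]
opening: 0.897
```

Run:
```python
from h import *
print(go([530.8,-151,285],np.radians(-88.8)))
# oblong refined from w1 rim corners and inner engraved frame
m=np.load("pics/w1.npy",allow_pickle=True).item()
b=lambda x,y:(170+(x+.5)/3.8-.5,110+(y+.5)/3.8-.5)
print(np.mean([px2w(m,b(*p),37) for p in [(78,98),(208,103),(210,367),(88,361)]],0))
```

```text
(array([41.87,  9.33,  0.18]), array([ 0. , -0. ,  2.8]))
[ 531.09193896 -149.45174865]
```

Call:
arm_command:
  steps:
    - [41.8,9.3,0.2,0,0,2.8]
    - [41.8,9.3,0.2,0,0,2.8]
    - [41.8,9.3,0.2,0,0,2.8]
    - [41.8,9.3,0.2,0,0,2.8]
    - [41.8,9.3,0.2,0,0,2.8]
    - [41.8,9.3,0.2,0,0,2.8]
    - [41.8,9.3,0.2,0,0,2.8]
    - [41.8,9.3,0.2,0,0,2.8]
    - [41.8,9.3,0.2,0,0,2.8]
    - [41.8,9.3,0.2,0,0,2.8]
    - [41.8,9.3,0.2,0,0,2.8]
    - [41.8,9.3,0.2,0,0,2.8]

```text
t: 23.9
eef_pos: [530.6, -153.0, 283.9]
tcp_rot: [3.14, 0.001, -1.553]
ft_force: [0.3, 0.4, 0.4]
opening: 0.893
```

Call:
arm_command:
  steps:
    - [0,0,0,0,0,0]
    - [0,0,0,0,0,0]
    - [0,0,0,0,0,0]
    - [0,0,0,0,0,0]
    - [0,0,0,0,0,0]

```text
t: 24.32
eef_pos: [531.5, -149.1, 285.3]
tcp_rot: [3.142, -0.0, -1.548]
ft_force: [-0.1, -0.1, -0.1]
opening: 0.895
```

```bash
python3 look.py w12
python3 - <<'E'
from h import *
print(go([531,-150.2,208],np.radians(-88.8)))
im=read_camera("top")[:,:,::-1]; cv2.imwrite("pics/t12.png",im)
# brass mask in wrist view: fit top face visible region columns
im=cv2.imread("pics/w12.png"); hsv=cv2.cvtColor(im,cv2.COLOR_BGR2HSV)
mk=cv2.inRange(hsv,(20,140,150),(32,255,255))
n,l,st,c=cv2.connectedComponentsWithStats(mk)
for i in range(1,n):
    if st[i,4]>300: print(st[i],c[i])
# rows: brass edges -> world
m=np.load("pics/w12.npy",allow_pickle=True).item()
for r in (140,160,180,200):
    x=np.where(mk[r,240:400])[0]+240
    if len(x): print(r,x.min(),x.max(),px2w(m,(x.min()-.5,r),37),px2w(m,(x.max()+.5,r),37))
E
```

```text
24.3667 [ 531.4 -149.3  285.3] [-180.    -0.   -88.7] 0.8940177643141247
(array([0.08, 0.05, 7.73]), array([-0. , -0. ,  0.1]))
[ 291  159   66  101 2086] [321.56615532 196.24017258]
[ 303  170   42   88 3470] [322.72622478 212.95619597]
160 291 356 [ 572.74890186 -125.39999869] [ 573.86163775 -174.20963387]
180 291 355 [ 557.74305961 -125.39930809] [ 558.85427969 -174.21087496]
200 292 354 [ 542.28402026 -126.15717827] [ 543.37705271 -174.21739717]
```

Call:
arm_command:
  steps:
    - [0.05,0.05,3,0,0,0]
    - [0.05,0.05,6,0,0,0]
    - [0.05,0.05,7.4,0,0,0]
    - [0.05,0.05,7.7,0,0,0]
    - [0.05,0.05,7.7,0,0,0]
    - [0.05,0.05,7.7,0,0,0]

```text
t: 24.92
eef_pos: [531.1, -150.6, 209.0]
tcp_rot: [-3.141, -0.0, -1.549]
ft_force: [-0.2, -0.0, 0.3]
opening: 0.893
```

Call:
arm_command:
  steps:
    - [0,0,0,0,0,0]
    - [0,0,0,0,0,0]
    - [0,0,0,0,0,0]
    - [0,0,0,0,0,0]
    - [0,0,0,0,0,0]
    - [0,0,0,0,0,0]
  jaw: 4.5

```text
t: 25.42
eef_pos: [530.8, -150.7, 208.6]
tcp_rot: [-3.141, -0.0, -1.549]
ft_force: [-0.1, -0.3, 3.1]
opening: 0.567
```

Call:
arm_command:
  steps:
    - [0,0,-0.5,0,0,0]
    - [0,0,-2,0,0,0]
    - [0,0,-4,0,0,0]
    - [0,0,-6,0,0,0]
    - [0,0,-8,0,0,0]
    - [0,0,-8,0,0,0]
    - [0,0,-8,0,0,0]

```text
t: 26.0
eef_pos: [530.7, -150.6, 289.0]
tcp_rot: [-3.14, -0.001, -1.549]
ft_force: [0.3, -0.8, -2.3]
opening: 0.568
```

Run:
```python
from h import *
print(go([469.5,265,289],np.radians(-87.7)))
```

```text
(array([-4.168e+01,  5.220e+00, -4.000e-02]), array([-0.1, -0. , -1.1]))
```

Call:
arm_command:
  steps:
    - [-41.7,5.2,0,0,0,-1.1]
    - [-41.7,5.2,0,0,0,-1.1]
    - [-41.7,5.2,0,0,0,-1.1]
    - [-41.7,5.2,0,0,0,-1.1]
    - [-41.7,5.2,0,0,0,-1.1]
    - [-41.7,5.2,0,0,0,-1.1]
    - [-41.7,5.2,0,0,0,-1.1]
    - [-41.7,5.2,0,0,0,-1.1]
    - [-41.7,5.2,0,0,0,-1.1]
    - [-41.7,5.2,0,0,0,-1.1]
    - [-41.7,5.2,0,0,0,-1.1]
    - [-41.7,5.2,0,0,0,-1.1]

```text
t: 27.0
eef_pos: [468.9, 267.1, 286.9]
tcp_rot: [3.14, -0.001, -1.526]
ft_force: [-0.2, -0.7, -1.7]
opening: 0.564
```

Call:
arm_command:
  steps:
    - [0,0,0,0,0,0]
    - [0,0,0,0,0,0]
    - [0,0,0,0,0,0]
    - [0,0,0,0,0,0]
    - [0,0,0,0,0,0]

```text
t: 27.42
eef_pos: [470.2, 264.2, 288.3]
tcp_rot: [-3.142, -0.0, -1.532]
ft_force: [0.2, -0.3, -0.9]
opening: 0.566
```

```bash
python3 look.py w13
python3 - <<'E'
from h import *
im=cv2.imread('pics/w13.png'); a=im[60:260,160:480]; cv2.imwrite('pics/w13b.png',cv2.resize(a,(800,500),interpolation=cv2.INTER_CUBIC))
E
```

```text
27.4667 [470.1 264.4 288.3] [180.   -0.  -87.7] 0.5659173700014583
```

View pics/w13b.png

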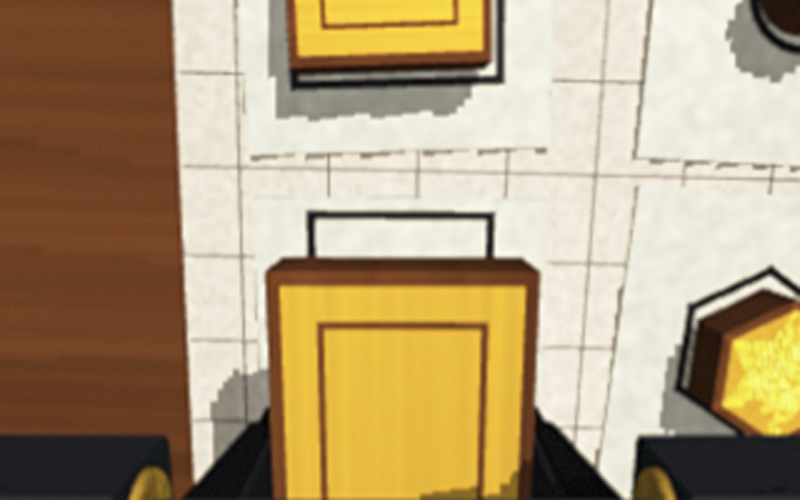

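The outline's far edge runs from (308,211) to (494,211), parallel to the block and centred on it.

Run:
```python
from h import *
m=np.load("pics/w13.npy",allow_pickle=True).item()
b=lambda x,y:(160+(x+.5)/2.5-.5,60+(y+.5)/2.5-.5)
A,B=px2w(m,b(308,211),3),px2w(m,b(494,212),3); print(A,B,(A+B)/2-51*np.array([np.cos(.04),np.sin(.04)]), np.linalg.norm(A-B),np.degrees(np.arctan2(*(B-A)[::-1])))
```

```text
[520.00056911 298.66092848] [522.1155126  235.49019313] [470.09883542 265.03610476] 63.206129376645386 -88.08246508720363
```

Call:
arm_command:
  steps:
    - [0,0,3,0,0,0]
    - [0,0,6,0,0,0]
    - [0,0,8,0,0,0]
    - [0,0,8.6,0,0,0]
    - [0,0,8.8,0,0,0]
    - [0,0,8.8,0,0,0]
    - [0,0,8.8,0,0,0]

```text
t: 28.05
eef_pos: [470.1, 265.2, 201.4]
tcp_rot: [-3.14, 0.0, -1.53]
ft_force: [0.6, -0.1, -1.2]
opening: 0.564
```

Call:
arm_command:
  steps:
    - [0,0,0.1,0,0,0]
    - [0,0,0.15,0,0,0]
    - [0,0,0.15,0,0,0]
    - [0,0,0.15,0,0,0]

```text
t: 28.38
eef_pos: [469.8, 265.2, 199.2]
tcp_rot: [-3.141, 0.0, -1.53]
ft_force: [-0.3, -0.1, -1.3]
opening: 0.566
```

Call:
arm_command:
  steps:
    - [0,0,0.1,0,0,0]
    - [0,0,0.15,0,0,0]
    - [0,0,0.15,0,0,0]
    - [0,0,0.15,0,0,0]

```text
t: 28.72
eef_pos: [469.8, 265.1, 197.6]
tcp_rot: [-3.141, 0.0, -1.53]
ft_force: [-1.0, -0.7, 5.5]
opening: 0.564
```

Contact. I'll release, lift clear and check from the top.

Call:
arm_command:
  steps:
    - [0,0,0,0,0,0]
    - [0,0,0,0,0,0]
    - [0,0,0,0,0,0]
    - [0,0,0,0,0,0]
    - [0,0,0,0,0,0]
  jaw: 8

```text
t: 29.13
eef_pos: [469.8, 265.1, 197.2]
tcp_rot: [3.141, -0.0, -1.53]
ft_force: [-0.0, -0.8, -0.2]
opening: 0.825
```

Call:
arm_command:
  steps:
    - [0,0,-2,0,0,0]
    - [0,0,-6,0,0,0]
    - [0,0,-10,0,0,0]
    - [20,0,-14,0,0,0]
    - [40,0,-14,0,0,0]
    - [40,0,-14,0,0,0]
    - [40,0,-14,0,0,0]
    - [40,0,-14,0,0,0]
    - [40,0,-14,0,0,0]
    - [40,0,-14,0,0,0]
    - [40,0,-14,0,0,0]
    - [40,0,-14,0,0,0]

```text
t: 30.13
eef_pos: [484.6, -109.5, 335.2]
tcp_rot: [-3.141, -0.0, -1.53]
ft_force: [1.4, 1.2, -0.4]
opening: 0.841
```

Call:
arm_command:
  steps:
    - [0,0,0,0,0,0]
    - [0,0,0,0,0,0]
    - [0,0,0,0,0,0]
    - [0,0,0,0,0,0]

```text
t: 30.47
eef_pos: [484.9, -106.4, 334.8]
tcp_rot: [3.141, 0.0, -1.529]
ft_force: [-0.2, -0.4, -0.1]
opening: 0.84
```

Run:
```python
from h import *
im=np.ascontiguousarray(read_camera("top")[:,:,::-1]); cv2.imwrite("pics/t14.png",im)
cv2.imwrite("pics/t14b.png",cv2.resize(im[155:290,200:335],None,fx=4.4,fy=4.4,interpolation=cv2.INTER_CUBIC))
m=camera_model("top")
mk=cv2.inRange(cv2.cvtColor(im,cv2.COLOR_BGR2HSV),(15,110,90),(35,255,255)); 
M=np.zeros_like(mk); M[155:290,200:335]=mk[155:290,200:335]
for c in cv2.findContours(M,cv2.RETR_EXTERNAL,cv2.CHAIN_APPROX_NONE)[0]:
    if cv2.contourArea(c)>40:
        p,s,a=cv2.minAreaRect(c); print(px2w(m,p,27).round(1),np.round(s,1),round(a,1))
```

```text
[472.8 141. ] [18. 17.] 90.0
[468.2 266.6] [37.7 21.8] 87.0
[594.1 142. ] [11. 10.] 90.0
[592.2 274.7] [24.  24.1] 84.3
```

View pics/t14b.png

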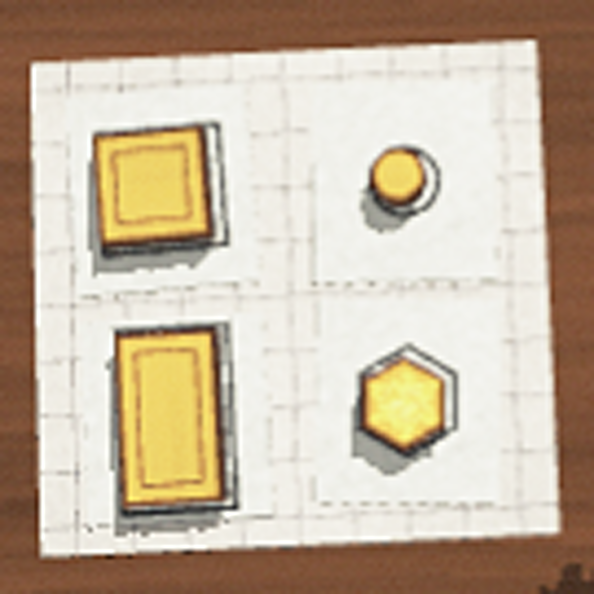

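```bash
python3 -c "
from cell import *
print(job_done())"
```

```text
the job is handed in; nothing more can be done
None
```

All four blocks are on their own cards, brass face up and released, and I handed the job in at about 30.5 s on the robot's clock. No verdict came back.

- **What I did:** I moved the disc, hex, square and oblong in that order. Each was lowered until the wrist force showed contact (5 to 14 N), then let go.
- **Final positions:** a last check with the top camera put the block centres about 1.2 mm (oblong), 1.5 mm (hex), 2.4 mm (disc) and 2.5 mm (square) from their card centres. The limit is 10 mm.
- **Turns:** the oblong and square measured within about 2° of their outlines. I judged the hex by eye, and it looked aligned.
- **Went wrong:** on the first try at the disc, the fingers closed on the hex below it because the pads were higher than I had estimated. I opened them, saw that nothing had moved, and gripped higher.
- **Disagreed:** the top and wrist cameras differed by 1 to 2 mm, within the stated calibration.
- **Not checked:** the tin and hammer were never approached, and I did not measure them again at the end.

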